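Dip the hand lap and hold it flush on the tilted stage

ROBOT

A 7-joint arm with a two-finger parallel gripper is mounted at the origin on the work surface. World frame = base frame: x ahead of the robot, y to its left, z up, the work surface at z = 0. Lengths are in m, angles in rad, forces in N, time in s.
With the tool pointing down it reaches from about 0.4 to 0.85 m from the base axis. Payload 4.5 kg.
Tool frame: the origin (TCP) lies between the finger pads; the fingertips stand 22 mm ahead of it and the grasp point (between the pads) lies 3 mm ahead of it (manip.tip_extent is the distance from the TCP to the fingertips, in m); z points along the fingers, y is the line along which they close (so a half turn about z gives the same grasp; the last joint's range is limited). The gripper opens to 88 mm and grips with 3 to 60 N. Pads are 18 mm wide; open, the fingers measure 123 mm over their backs; the gripper's body (75 mm by 187 mm) begins 45 mm behind the grasp point.
Start: joints at [1.293, 0.689, -0.195, 1.565, 0.157, 0.902, -0.215], TCP at [0.192, -0.595, 0.261] pointing down, gripper open.
Joint ranges: [-3.01, 3.01], [-0.46, 2.08], [-1.47, 1.51], [0.13, 2.56], [-1, 4.14], [0.04, 2.09], [-2.66, 2.66]. Speed limits (rad/s): [2.57, 2.57, 3.14, 3.14, 3.14, 3.14, 3.14].

INTERFACE

Orientations are given as a 3x3 rotation matrix whose columns are the frame's x, y, z axes.
In Python, from plant import observe, vision, order, manip gives the robot as it stands.
- The arm moves only by the tool move_arm, never from a script. Its argument "steps" is a list of rows, each a list of 5 numbers: the shift along the tool's x, y, z in cm, then the turn about the tool's z in degrees, then the opening in per cent of the stroke, from 0 (shut) to 100 (fully open). A call has 1 to 10 rows; each row is the pose to reach, as a shift and turn from the pose commanded when the call began, along the tool's axes at that moment; what a row does not reach only later rows make up. A row lasts 1/10 s, in which the tool goes at most 50 mm and 8.59 degrees, less where a joint would pass 70% of its speed; a pose out of reach is approached as far as the arm can. A call with a gripper value outside its range is refused whole. The fingers move at their own pace and stop on an object; "grip_force" is the grip in N (left out, the last holds). Time passes only in rows, so rows that repeat a pose let the fingers close. It gives the time, the measured TCP pose, the force, the opening and the grip force at its end, in the units of the state.
- observe(): the state, without advancing time (a new reading comes with each control period).
- vision.capture(name): name is "side" or "top"; returns the picture (384x512x3 uint8, red, green, blue); there is no depth.
- vision.camera_params(name): a dict with "K" (3x3 intrinsics, pixels), "cam_to_world" (4x4, takes a point from camera to world coordinates). Camera axes: x right, y up, looking along -z (the intrinsics and any distortion apply to the point x, -y, -z); pixel columns grow to the right and rows downward; lengths in m; the calibration is good to about 2 mm. A picture is of the moment at which its call begins. camera_params takes no time and is no camera call.
- order.job_done(): hands the job in; it is judged then, once.
The state is a dict: "clock": time; "joints": joint angles; "qd": joint speeds; "joint_efforts": joint torques, N m; "tool_pos": TCP position; "tool_rot": TCP orientation; "contact_force": force on the tool from outside, world axes, zero at the start; "torque": the same for the moment, N m; "width": finger opening in m; "finger_force": force on a finger pad.
Only numpy, scipy, OpenCV 4.12 (cv2) and the standard library are available. Lean on these libraries where they do the work, as an engineer would, in place of code of your own. Each camera call takes 0.05 s, during which the arm holds its last target. There are 200 camera calls.

TASK

Pick up the jeweller's hand lap by its wooden handle, dip its flat brass face into the open dish, well below the rim, and lift it out again. Then tilt the lap to match the sloped steel stage and lay its whole face flush on the middle of the stage, pressing the sprung stage about half way down its travel. Finish while still gripping the lap and holding it there; do not shove the dish, the stage or the other things on the bench about.

Things in the scene. Friction and masses are not known exactly. Their poses are not given: they have to be found in the camera images.
- lap: Hand lap, 0.1 to 0.2 kg: a brass plate 50 (x) by 36 (y) by 8 mm thick with an upright flat wooden handle on top, 40 (x) by 14 (y) mm, from 8 to 65 mm above the working face. Origin: centre of the flat working face (underside); z points out of the handle's top. It starts standing on its face, handle up, on a 6 mm thick cork pad 110 by 100 mm. Grip the handle across its 14 mm width (lap y).
- dish: Loose open white ceramic dish, 100 mm across at the rim, 28 mm high, 0.3 kg, wall 4 mm, floor 5 mm thick, about 85 mm clear inside at the floor. Origin: centre of the underside, z up.
- dish_in (a point): Centre of the dish's inner floor, 23 mm below its rim; z up.
- stage_face (a point): Centre of the upper face of the flat steel stage plate, 90 (x) by 80 (y) by 8 mm, tilted 11 to 29 degrees on a grey base 130 by 120 mm; z is the face's outward normal, x runs up the slope, y is level. The low edge is away from the robot, the high edge towards it (the whole fixture is turned by up to 29 degrees). The face centre stands about 70 to 85 mm above the bench. The tilt is locked; the plate moves only along its normal (with this point), on springs.
- stage_press (a joint): How far the stage plate is pressed in along its normal, m: 0 free, stop at 0.012. It starts to give at about 1 to 2 N and then takes about 1 N more per mm (about 8 N half way).
- jar: Bystander: amber glass jar with steel lid, 56 mm across, 75 mm high. Origin: centre of the underside.
- ring_cone: Bystander: dark wooden ring cone, base 60 mm across, 100 mm high. Origin: centre of the underside.
- hammer: Bystander: small hammer, 220 mm long, lying beyond the stage. Origin: under the middle of its length, x along it.

How it is judged:
By the outcome, as a careful person would: the job done as asked, in the order asked, and still so for the second after the job is handed in, while the arm keeps its last pose, push and grip.
It also fails if it takes over 48 s, if anything falls off the work surface, if the arm or the gripper's body presses on something with over 40 N, if the wrist force passes 120 N, or if a joint passes its speed limit or range.

## Working session

There is one attempt and no reset: what is moved stays moved. The work goes in short steps, Python scripts to look and compute and a tool call to move; the robot and the scene stay as the last step left them, time stands still between calls to the robot, and variables do not carry over. Pictures are saved under pics/ and viewed, at most 10 in all, crops included, and the job is handed in when it is done.

Besides the shell and the picture viewer there is one more tool, called after "Call:" by a JSON object that holds its "method" and its "body". move_arm: Moves the arm, as the interface text tells. Its arguments: {"type":"object","properties":{"steps":{"type":"array","items":{"type":"array","items":{"type":"number"}}},"grip_force":{"type":"number"}},"required":["steps"]}

```bash
ls; mkdir -p pics
python3 - <<'E'
from plant import observe, vision, order, manip
import cv2, numpy as np
np.set_printoptions(precision=4,suppress=True)
for n in("side","top"):
    cv2.imwrite(f"pics/{n}0.png",vision.capture(n)[:,:,::-1]); p=vision.camera_params(n); print(n,p)
s=observe(); print(s); print(manip.tip_extent,dir(manip))
E
```

```text
pics
side {'K': array([[419.2962,   0.    , 260.5111],
       [  0.    , 419.2962, 198.1036],
       [  0.    ,   0.    ,   1.    ]]), 'cam_to_world': array([[ 0.8274,  0.3442, -0.4438,  0.2321],
       [-0.5615,  0.5228, -0.6414, -0.5644],
       [ 0.0112,  0.7799,  0.6258,  0.6349],
       [ 0.    ,  0.    ,  0.    ,  1.    ]])}
top {'K': array([[420.8776,   0.    , 250.0724],
       [  0.    , 420.8776, 195.1735],
       [  0.    ,   0.    ,   1.    ]]), 'cam_to_world': array([[-0.0056,  0.9948, -0.1021,  0.486 ],
       [-0.9998, -0.0076, -0.0196, -0.0065],
       [-0.0202,  0.102 ,  0.9946,  1.1538],
       [ 0.    ,  0.    ,  0.    ,  1.    ]])}
{'clock': 0.1, 'joints': array([ 1.2928,  0.6899, -0.1945,  1.5662,  0.1573,  0.9025, -0.2151]), 'qd': array([ 0.0013, -0.0018, -0.0019, -0.0023,  0.0019, -0.001 ,  0.0003]), 'joint_efforts': array([ -0.004 , -52.8506,  -1.2718, -15.3838,  -0.0526,   0.002 ,
         0.0001]), 'tool_pos': array([ 0.1915, -0.5944,  0.26  ]), 'tool_rot': array([[ 0.9518,  0.3068, -0.0006],
       [ 0.3068, -0.9518,  0.0015],
       [-0.0001, -0.0016, -1.    ]]), 'contact_force': array([0.5194, 0.4109, 0.6383]), 'torque': array([ 0.0159,  0.0159, -0.0128]), 'finger_force': 0.0, 'width': 0.08808817800806892}
0.022 ['IKError', '__class__', '__delattr__', '__dict__', '__dir__', '__doc__', '__eq__', '__format__', '__ge__', '__getattribute__', '__getstate__', '__gt__', '__hash__', '__init__', '__init_subclass__', '__le__', '__lt__', '__module__', '__ne__', '__new__', '__reduce__', '__reduce_ex__', '__repr__', '__setattr__', '__sizeof__', '__str__', '__subclasshook__', '__weakref__', 'tip_extent']
```

View pics/top0.png

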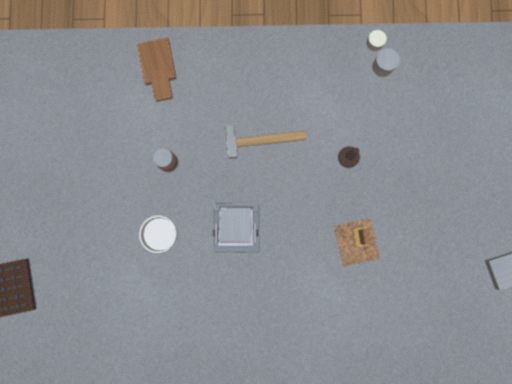

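View pics/side0.png

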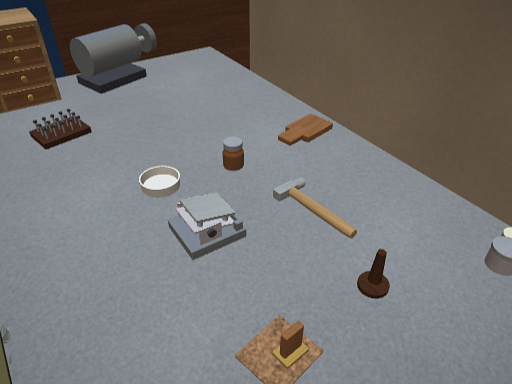

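The top view shows the lap at about (361,237), the dish at (158,234), the stage at (236,228), the ring cone at (349,157) and the jar at (165,160). The side view has the lap at (291,342), the dish at (160,182) and the stage at (208,215). I'll make enlarged crops of the lap and stage next.

Run:
```python
import cv2, numpy as np
def crop(n,u,v,w,h,s=8):
    a=cv2.imread(f"pics/{n}0.png")[v:v+h,u:u+w]; a=cv2.resize(a,None,fx=s,fy=s,interpolation=cv2.INTER_CUBIC)
    for i in range(0,w,10): cv2.putText(a,str(u+i),(i*s,8),0,.3,(0,255,255),1); cv2.line(a,(i*s,0),(i*s,h*s),(0,255,255),1) if 0 else cv2.line(a,(i*s,10),(i*s,16),(0,255,255),1)
    for i in range(0,h,10): cv2.putText(a,str(v+i),(0,i*s+4),0,.3,(0,255,0),1); cv2.line(a,(20,i*s),(26,i*s),(0,255,0),1)
    return a
A=crop("side",160,185,96,72,8); cv2.imwrite("pics/cs.png",A)
B=np.hstack([crop("top",208,198,56,60,7),crop("top",332,214,56,60,7)]); 
cv2.imwrite("pics/ct.png",B)
cv2.imwrite("pics/cl.png",crop("side",232,312,96,72,8))
```

```text
(no output)
```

View pics/cs.png

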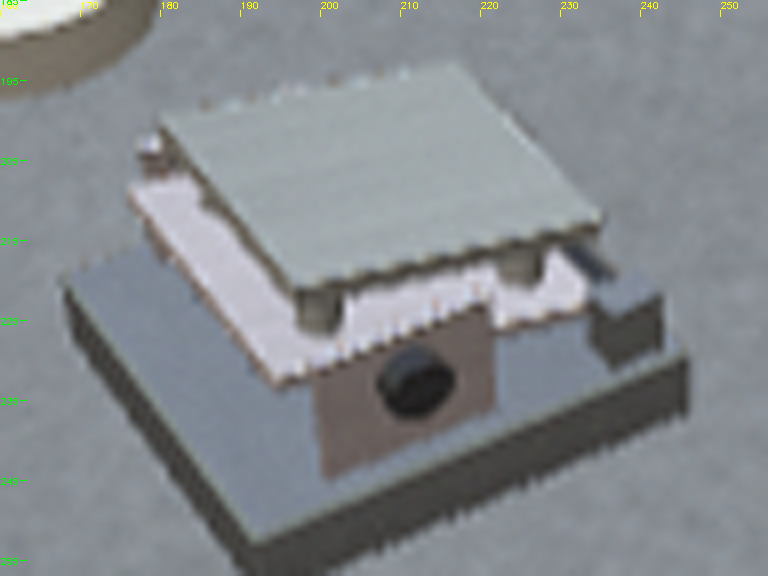

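View pics/ct.png

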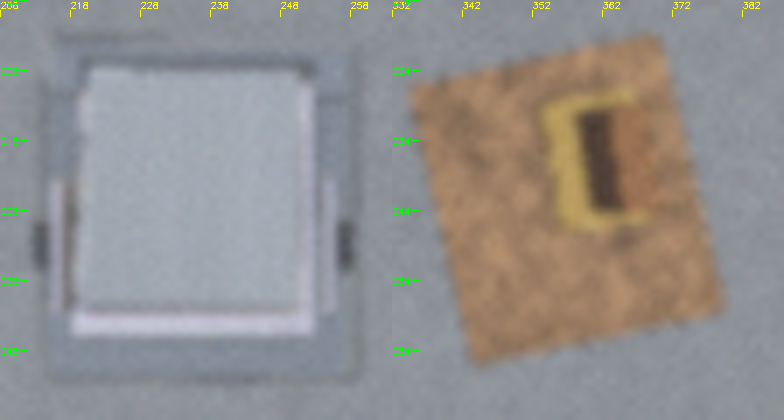

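View pics/cl.png

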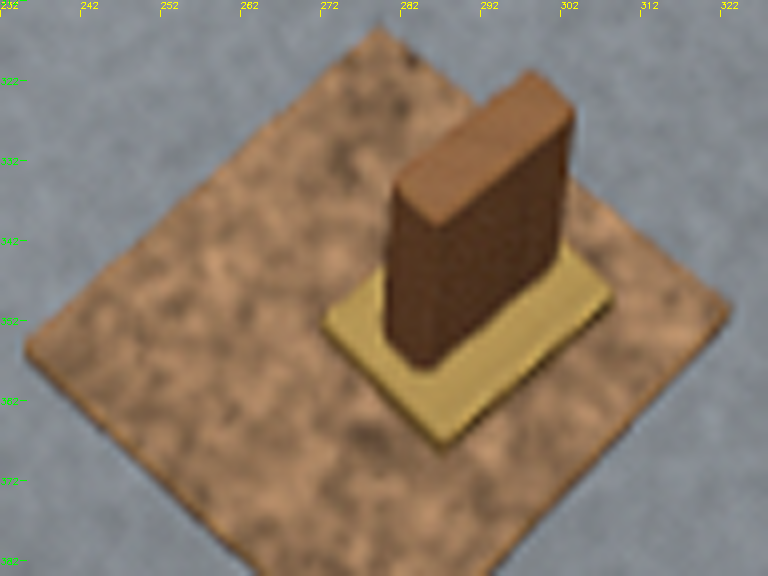

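The crops give corner pixels for the plate, the handle and the stage face. I'll fit poses to them.

```bash
cat > h.py <<'E'
from plant import observe, vision, order, manip
import numpy as np, cv2
from scipy.optimize import least_squares
from scipy.spatial.transform import Rotation as R
np.set_printoptions(precision=4,suppress=True)
P={n:vision.camera_params(n) for n in("side","top")}
def proj(n,X):
    T=np.linalg.inv(P[n]["cam_to_world"]); c=np.atleast_2d(X)@T[:3,:3].T+T[:3,3]; c=c*[1,-1,-1]
    q=c@P[n]["K"].T; return q[:,:2]/q[:,2:]
def ray(n,u,v,z):
    M=P[n]["cam_to_world"]; d=np.linalg.inv(P[n]["K"])@[u,v,1]; d=M[:3,:3]@(d*[1,-1,-1]); o=M[:3,3]
    return o+d*(z-o[2])/d[2]
def px(o,s,p): return (np.array(p,float)+.5)/s-.5+np.array(o)
def fit(obs,pose,x0,npm):  # obs: [(cam,pts,local)]; common 2px-ish camera offsets ignored
    f=lambda x:np.concatenate([(proj(n,np.array(l)/1e3@pose(x)[0].T+pose(x)[1])-p).ravel() for n,p,l in obs])
    r=least_squares(f,x0); return r.x,f(r.x)
E
python3 - <<'E'
from h import *
Rz=lambda a:R.from_euler('z',a).as_matrix()
side=px((232,312),8,[(395,183),(437,225),(574,112),(532,70),(322,322),(443,440),(612,293)])
ls=[(-20,7,65),(-20,-7,65),(20,-7,65),(20,7,65),(-25,18,8),(-25,-18,8),(25,-18,8)]
top=px((332,214),7,[(543-392,103),(562-392,228)]); lt=[(25,18,8),(-25,18,8)]
for obs in([("side",side,ls)],[("side",side,ls),("top",top,lt)]):
    x,r=fit(obs,lambda x:(Rz(x[2]),np.array([x[0],x[1],.006])),[.37,-.3,.1],3); print("lap",x,np.degrees(x[2]),r)
ss=px((160,185),8,[(160,122),(462,65),(602,215),(302,287)]); l1=[(45,-40,0),(-45,-40,0),(-45,40,0),(45,40,0)]
st=px((208,198),7,[(92,67),(304,67),(300,309),(78,310)]); l2=[(-45,-40,0),(-45,40,0),(45,40,0),(45,-40,0)]
def pose(x): return R.from_euler('ZY',[x[3],-x[4]]).as_matrix(),x[:3]
for obs in([("side",ss,l1)],[("top",st,l2)],[("side",ss,l1),("top",st,l2)]):
    x,r=fit(obs,pose,[.4,.03,.078,3.1,.3],5); print("stage",x[:3],np.degrees(x[3:]),r)
# base of the stage, top face edges in top view
for n in("side","top"):
    im=cv2.imread(f"pics/{n}0.png").astype(int)
    g=(im.min(2)>195).astype(np.uint8)
    k,L,S,C=cv2.connectedComponentsWithStats(g)
    print(n,[(S[i].tolist(),C[i]) for i in range(1,k) if S[i][4]>60])
for p in[(158,234),(349,157),(165,160),(388,60)]: print(p,ray("top",*p,.028))
E
```

```text
lap [ 0.4904 -0.2823  0.1383] 7.922377748104553 [-1.2013 -0.2427 -0.0008  0.5893  1.0501 -0.4451 -0.1653 -0.8996 -0.4021
 -0.0318  0.1284  0.7754  0.6312  0.0439]
lap [ 0.4904 -0.2822  0.1376] 7.883125946257654 [-1.2491 -0.2843 -0.0543  0.5504  1.0097 -0.4702 -0.2006 -0.9276 -0.4445
 -0.0766  0.0721  0.7375  0.5909  0.023   0.0978 -0.468   0.5247  0.2181]
stage [0.5301 0.0647 0.0608] [179.4833  11.2427] [ 0.486  -0.1725 -0.5453 -0.3479  0.2156  0.3013 -0.1748  0.1886]
stage [0.5221 0.0532 0.0745] [178.9676   9.8271] [-0.4817 -0.0856  0.0776  0.2516  0.1136  0.19    0.2812 -0.353 ]
stage [0.5236 0.0529 0.072 ] [179.373   11.5233] [-0.447  -0.3755 -0.7233 -0.4709  0.3254  0.5814 -0.8749  0.445  -0.3343
 -0.3218  0.1172 -0.2036  0.385  -0.5895  0.5895 -0.9065]
side [([139, 167, 41, 23, 413], array([159.5133, 180.9467])), ([207, 217, 26, 8, 68], array([221.3235, 221.0588]))]
top [([370, 31, 16, 15, 198], array([377.3485,  37.8182])), ([144, 217, 32, 34, 814], array([159.8919, 233.7924]))]
(158, 234) [0.499  0.2627 0.028 ]
(349, 157) [ 0.7032 -0.2523  0.028 ]
(165, 160) [0.6997 0.2469 0.028 ]
(388, 60) [ 0.9739 -0.3675  0.028 ]
```

The fits give:
- **Lap:** about (0.490, -0.282), yaw 7.9°.
- **Stage:** about (0.524, 0.053, 0.072), tilt near 11.5°, yaw near 179.4°.
- **Dish:** (0.499, 0.262).

Tilt can't be commanded, so I'll pivot the lap in a light grip against the stage. First I'll approach above the lap.

Call:
{"method": "move_arm", "body": {"steps": [[4.2, -2.3, 0, 2, 100], [8.4, -4.6, 1, 4, 100], [12.7, -6.9, 2, 6, 100], [16.9, -9.1, 4, 8, 100], [21.1, -11.4, 6, 10, 100], [25.4, -13.7, 8, 10, 100], [29.6, -16, 10, 10, 100], [33.8, -18.3, 11, 10, 100], [38, -20.5, 12, 10, 100], [38, -20.5, 12, 10, 100]]}}

```text
clock: 1.1
tool_pos: [0.4959, -0.275, 0.1392]
tool_rot: [[0.989, 0.149, 0.003], [0.149, -0.989, 0.006], [0.003, -0.005, -1.0]]
contact_force: [0.5, -0.2, 0.0]
width: 0.0879
finger_force: 0.0
```

Run:
```python
from h import *
s=observe(); print(s["clock"],s["tool_pos"],s["tool_rot"],s["qd"],s["contact_force"])
im=vision.capture("side")[232:384,180:380,::-1]; cv2.imwrite("pics/s1.png",cv2.resize(im,None,fx=3.8,fy=3.8,interpolation=2))
w=np.array([.4904,-.2822,.049]); print("to go cm",s["tool_rot"].T@(w-s["tool_pos"])*100, proj("side",s["tool_pos"]+[0,0,0]))
```

```text
1.1 [ 0.4959 -0.275   0.1392] [[ 0.9889  0.1486  0.0025]
 [ 0.1486 -0.9889  0.0057]
 [ 0.0033 -0.0052 -1.    ]] [-0.0096  0.003   0.0951 -0.0063  0.0145  0.024  -0.0274] [ 0.4793 -0.1693  0.0339]
to go cm [-0.6841  0.6745  9.0141] [[294.8684 296.9338]]
```

View pics/s1.png

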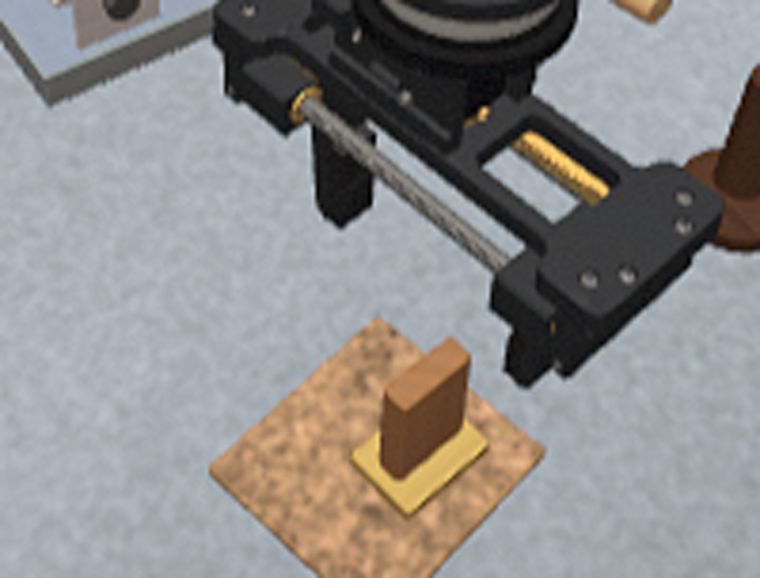

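The picture shows the open fingers straddling the lap handle, which is near (425,395) in the crop. The arm was still settling, so I'll settle it and then descend.

Call:
{"method": "move_arm", "body": {"steps": [[0, 0, 0, 0, 100], [0, 0, 0, 0, 100], [0, 0, 0, 0, 100]]}}

```text
clock: 1.45
tool_pos: [0.4892, -0.2852, 0.1411]
tool_rot: [[0.991, 0.133, -0.0], [0.133, -0.991, -0.001], [-0.001, 0.001, -1.0]]
contact_force: [0.1, 0.2, -0.3]
width: 0.0883
finger_force: 0.0
```

Run:
```python
from h import *
s=observe(); print(s["clock"],s["tool_pos"],s["tool_rot"],s["qd"],s["contact_force"])
w=np.array([.4904,-.2822,.049]); print("to go cm",s["tool_rot"].T@(w-s["tool_pos"])*100)
```

```text
1.45 [ 0.4892 -0.2852  0.1411] [[ 0.9911  0.1335 -0.0005]
 [ 0.1335 -0.9911 -0.0012]
 [-0.0006  0.0011 -1.    ]] [-0.0013 -0.0001 -0.0091 -0.0024 -0.0012 -0.0011 -0.0002] [ 0.0653  0.2176 -0.3317]
to go cm [ 0.1674 -0.2932  9.2048]
```

Call:
{"method": "move_arm", "body": {"steps": [[0.15, -0.2, 3, 0, 100], [0.15, -0.2, 6, 0, 100], [0.15, -0.2, 8, 0, 100], [0.15, -0.2, 9.2, 0, 100], [0.15, -0.2, 9.2, 0, 60], [0.15, -0.2, 9.2, 0, 40], [0.15, -0.2, 9.2, 0, 20], [0.15, -0.2, 9.2, 0, 0], [0.15, -0.2, 9.2, 0, 0], [0.15, -0.2, 9.2, 0, 0]], "grip_force": 25}}

```text
clock: 2.45
tool_pos: [0.492, -0.2811, 0.0492]
tool_rot: [[0.991, 0.137, 0.001], [0.137, -0.991, -0.0], [0.001, 0.0, -1.0]]
contact_force: [-0.3, 0.4, -0.7]
width: 0.0424
finger_force: 0.0
```

Call:
{"method": "move_arm", "body": {"steps": [[0, 0, 0, 0, 0], [0, 0, 0, 0, 0], [0, 0, 0, 0, 0], [0, 0, 0, 0, 0], [0, 0, 0, 0, 0]]}}

```text
clock: 2.95
tool_pos: [0.4917, -0.281, 0.0487]
tool_rot: [[0.991, 0.137, -0.0], [0.137, -0.991, -0.0], [-0.0, 0.0, -1.0]]
contact_force: [0.4, -0.8, 0.4]
width: 0.0141
finger_force: 25.0
```

Call:
{"method": "move_arm", "body": {"steps": [[0, 0, -2, 0, 0], [0, 0, -6, 0, 0], [0, 0, -10, 0, 0], [0, -1, -14, 0, 0], [0.5, -4, -15, 0, 0], [1.2, -8.5, -15, 2, 0], [1.9, -13, -15, 4, 0], [2.6, -17.5, -15, 6, 0], [3.3, -22, -15, 8.5, 0], [4, -26.5, -15, 8.5, 0]]}}

```text
clock: 3.95
tool_pos: [0.4946, -0.0112, 0.1986]
tool_rot: [[1.0, -0.012, -0.0], [-0.012, -1.0, -0.0], [-0.0, 0.0, -1.0]]
contact_force: [-0.1, -0.0, -2.3]
width: 0.0136
finger_force: 25.0
```

Run:
```python
from h import *
s=observe(); print(s["clock"],s["tool_pos"],s["tool_rot"],s["width"])
```

```text
3.95 [ 0.4946 -0.0112  0.1986] [[ 0.9999 -0.0122 -0.0005]
 [-0.0122 -0.9999 -0.0001]
 [-0.0005  0.0001 -1.    ]] 0.013617931312983382
```

Call:
{"method": "move_arm", "body": {"steps": [[0, -4.5, 0, 0, 0], [0, -9, 0, 0, 0], [0, -13.5, 0, 0, 0], [0, -18, 0, 0, 0], [0, -22, 0, 0, 0], [0.1, -25.5, 0, 0, 0], [0.1, -27.4, 2, 0, 0], [0.1, -27.4, 5, 0, 0], [0.1, -27.4, 7, 0, 0], [0.1, -27.4, 7, 0, 0]]}}

```text
clock: 4.95
tool_pos: [0.4968, 0.2602, 0.126]
tool_rot: [[1.0, -0.01, -0.006], [-0.01, -1.0, -0.003], [-0.006, 0.003, -1.0]]
contact_force: [-1.0, 0.1, -2.4]
width: 0.014
finger_force: 25.0
```

Run:
```python
from h import *
s=observe(); print(s["clock"],s["tool_pos"],s["tool_rot"],s["width"])
im=vision.capture("side")
A=im[130:230,110:240,::-1]; A=cv2.resize(A,None,fx=6,fy=6,interpolation=2); cv2.imwrite("pics/s2.png",A)
```

```text
4.95 [0.4968 0.2602 0.126 ] [[ 0.9999 -0.0104 -0.0058]
 [-0.0104 -0.9999 -0.0032]
 [-0.0057  0.0032 -1.    ]] 0.014049606752845514
```

View pics/s2.png

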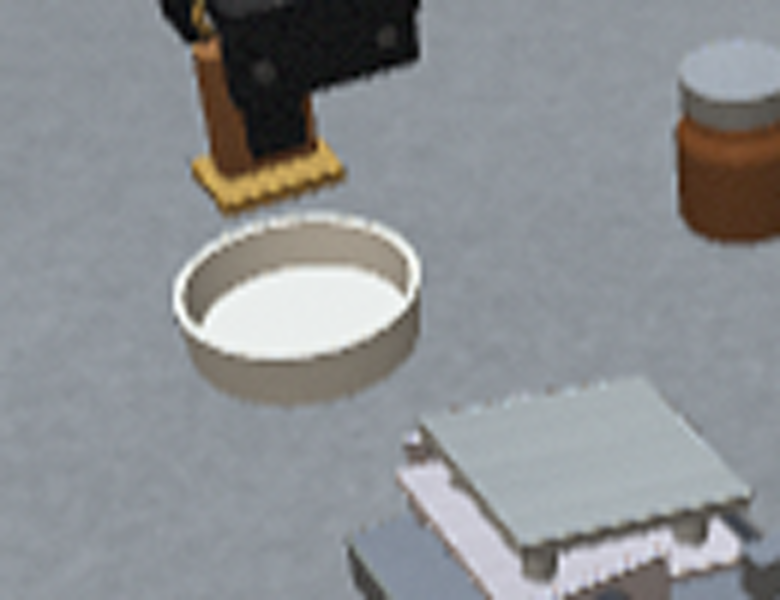

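The lap hangs just above the dish: its face is near (268,185) in the crop, and the rim centre is near (298,287). I'll check the centring numerically.

Run:
```python
from h import *
c=px((110,130),6,(298,287)); print(c,proj("side",[.499,.262,.028]),ray("side",*c,.028))
for p in [(193,170),(228,205),(345,168)]:   # brass top corners: left(-x,+y), near(-x,-y), right(+x,-y)
    print(ray("side",*px((110,130),6,p),.126-.0427+.008)-observe()["tool_pos"])
```

```text
[159.25   177.4167] [[158.5574 177.4546]] [0.5005 0.2612 0.028 ]
[-0.0282  0.0093 -0.0363]
[-0.0262 -0.021  -0.0363]
[ 0.0218 -0.0217 -0.0363]
```

Call:
{"method": "move_arm", "body": {"steps": [[0.2, 0, 2.5, 0, 0], [0.2, 0, 5, 0, 0], [0.2, 0, 6.5, 0, 0], [0.2, 0, 7.4, 0, 0], [0.2, 0, 7.4, 0, 0], [0.2, 0, 7.4, 0, 0], [0.2, 0, 7.4, 0, 0]]}}

```text
clock: 5.7
tool_pos: [0.5018, 0.2613, 0.0557]
tool_rot: [[1.0, -0.011, 0.002], [-0.011, -1.0, 0.001], [0.002, -0.001, -1.0]]
contact_force: [0.8, -0.2, -1.4]
width: 0.014
finger_force: 25.0
```

Run:
```python
from h import *
s=observe(); print(s["clock"],s["tool_pos"],s["tool_rot"],s["contact_force"],s["torque"])
```

```text
5.7 [0.5018 0.2613 0.0557] [[ 0.9999 -0.011   0.0017]
 [-0.011  -0.9999  0.0008]
 [ 0.0016 -0.0008 -1.    ]] [ 0.7683 -0.1646 -1.4183] [ 0.0665  0.0366 -0.0346]
```

Call:
{"method": "move_arm", "body": {"steps": [[0, 0, 0.3, 0, 0], [0, 0, 0.3, 0, 0], [0, 0, 0.3, 0, 0], [0, 0, -3, 0, 0], [0, 0, -7, 0, 0], [0.2, 1, -11, 0, 0], [1, 5, -12, 0, 0], [1.5, 9, -12, 0, 0], [2.2, 13, -12, 0, 0], [2.8, 17, -12, 0, 0]]}}

```text
clock: 6.7
tool_pos: [0.5274, 0.0891, 0.1751]
tool_rot: [[1.0, -0.011, 0.001], [-0.011, -1.0, -0.0], [0.001, 0.0, -1.0]]
contact_force: [0.8, -0.2, -1.3]
width: 0.0135
finger_force: 25.0
```

Call:
{"method": "move_arm", "body": {"steps": [[0, 2, 0, 0, 0], [0, 3.8, 0, 0, 0], [0, 3.8, 2, 0, 0], [0, 3.8, 2, 0, 0], [0, 3.8, 2, 0, 0], [0, 3.8, 2, 0, 0]]}}

```text
clock: 7.3
tool_pos: [0.5271, 0.0534, 0.1552]
tool_rot: [[1.0, -0.01, 0.001], [-0.01, -1.0, 0.0], [0.001, -0.0, -1.0]]
contact_force: [0.8, -1.1, -1.7]
width: 0.0139
finger_force: 25.0
```

Run:
```python
from h import *
s=observe(); print(s["clock"],s["tool_pos"],s["tool_rot"],s["contact_force"],s["torque"])
for n,u,v,w,h in (("side",160,150,100,75),("top",200,190,70,70)):
    im=vision.capture(n); A=im[v:v+h,u:u+w,::-1]; cv2.imwrite(f"pics/{n}3.png",cv2.resize(A,None,fx=8,fy=8,interpolation=2))
```

```text
7.3 [0.5271 0.0534 0.1552] [[ 1.     -0.01    0.0008]
 [-0.01   -1.      0.0004]
 [ 0.0008 -0.0004 -1.    ]] [ 0.7826 -1.1156 -1.6819] [ 0.028   0.024  -0.0029]
```

View pics/side3.png

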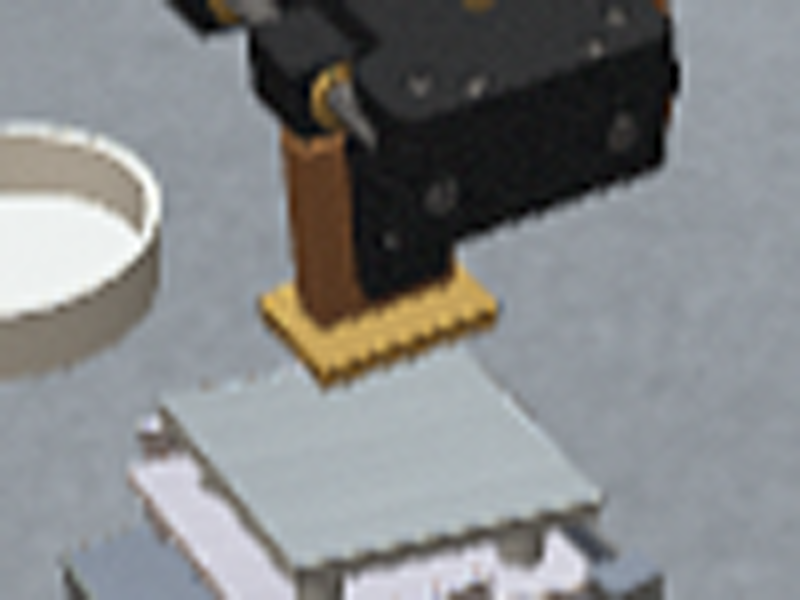

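The lap hangs level above the stage, with its near corner around (325,385) in the crop, and nothing has moved. I'll lower it to just above the high edge with a light grip, then press on while drifting down the slope.

Call:
{"method": "move_arm", "body": {"steps": [[0, 0, 1.5, 0, 0], [0, 0, 3, 0, 0], [0, 0, 3, 0, 0], [0, 0, 3.2, 0, 0], [0, 0, 3.2, 0, 0], [0, 0, 3.2, 0, 0]], "grip_force": 8}}

```text
clock: 8.0
tool_pos: [0.5273, 0.0527, 0.1233]
tool_rot: [[1.0, -0.011, 0.001], [-0.011, -1.0, 0.0], [0.001, -0.0, -1.0]]
contact_force: [0.1, 1.4, -1.6]
width: 0.014
finger_force: 8.0
```

Call:
{"method": "move_arm", "body": {"steps": [[0, 0, 0.1, 0, 0], [0, 0, 0.2, 0, 0], [0, 0, 0.3, 0, 0], [0, 0, 0.3, 0, 0], [0, 0, 0.3, 0, 0]]}}

```text
clock: 8.5
tool_pos: [0.5269, 0.0526, 0.1198]
tool_rot: [[1.0, -0.011, 0.0], [-0.011, -1.0, -0.0], [0.0, 0.0, -1.0]]
contact_force: [0.2, -0.4, -0.2]
width: 0.0138
finger_force: 8.0
```

Contact is beginning where predicted (z about 0.120). I'll continue down while drifting downslope (+x).

Call:
{"method": "move_arm", "body": {"steps": [[0, 0, 0.1, 0, 0], [0.05, 0, 0.15, 0, 0], [0.1, 0, 0.2, 0, 0], [0.15, 0, 0.25, 0, 0], [0.2, 0, 0.3, 0, 0], [0.2, 0, 0.3, 0, 0]]}}

```text
clock: 9.1
tool_pos: [0.529, 0.0526, 0.1167]
tool_rot: [[1.0, -0.011, 0.0], [-0.011, -1.0, -0.0], [0.0, 0.0, -1.0]]
contact_force: [0.1, -0.1, 2.0]
width: 0.0138
finger_force: 8.0
```

Run:
```python
from h import *
s=observe(); print(s["clock"],s["tool_pos"],s["contact_force"],s["torque"],s["finger_force"])
```

```text
9.1 [0.529  0.0526 0.1167] [ 0.0645 -0.0989  2.0159] [0.0062 0.3264 0.0174] 8.000018034945242
```

Call:
{"method": "move_arm", "body": {"steps": [[0.05, 0, 0.05, 0, 0], [0.1, 0, 0.1, 0, 0], [0.15, 0, 0.15, 0, 0], [0.2, 0, 0.2, 0, 0], [0.25, 0, 0.25, 0, 0], [0.25, 0, 0.25, 0, 0]]}}

```text
clock: 9.7
tool_pos: [0.5316, 0.0526, 0.1142]
tool_rot: [[1.0, -0.011, 0.0], [-0.011, -1.0, -0.0], [0.0, 0.0, -1.0]]
contact_force: [-0.4, 0.6, 3.4]
width: 0.0137
finger_force: 8.0
```

Run:
```python
from h import *
s=observe(); print(s["clock"],s["tool_pos"],s["contact_force"],s["torque"],s["finger_force"])
```

```text
9.7 [0.5316 0.0526 0.1142] [-0.4134  0.5608  3.3912] [0.0007 0.2374 0.0297] 7.999999396561179
```

Run:
```python
from h import *
im=np.mean([vision.capture("side").astype(float) for _ in range(4)],0).astype(np.uint8)
A=im[165:225,170:250,::-1]; cv2.imwrite("pics/s4.png",cv2.resize(A,None,fx=10,fy=10,interpolation=2))
s=observe(); print(s["tool_pos"],s["contact_force"],s["torque"])
```

```text
[0.5316 0.0526 0.1143] [-0.2492  0.6795  3.0574] [ 0.0136  0.1597 -0.0328]
```

View pics/s4.png

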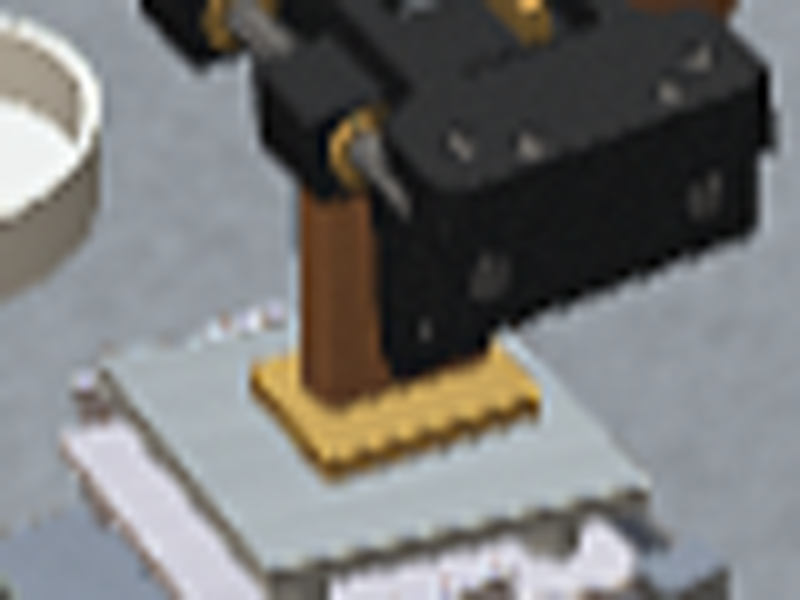

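The plate's lower edge, (335,478) to (540,410) in the crop, is steeper than the stage edge. So the lap has pivoted only partly, by about 40%. I'll add a numeric tilt measurement from the brass edge and keep pivoting.

```bash
cat > tilt.py <<'E'
from h import *
s=observe(); print(s["clock"],s["tool_pos"],s["contact_force"],s["torque"])
im=np.mean([vision.capture("side").astype(float) for _ in range(4)],0).astype(np.uint8)
hsv=cv2.cvtColor(im,cv2.COLOR_RGB2HSV).astype(int)
m=(hsv[...,0]>15)&(hsv[...,0]<32)&(hsv[...,1]>100)&(hsv[...,2]>50); m[:185]=0; m[225:]=0; m[:,:190]=0; m[:,228:]=0
us,vs=[],[]
g=cv2.GaussianBlur(hsv[...,1].astype(np.float32),(1,1),0)
c0=np.where(m.any(0))[0]; 
for u in range(c0.min(),c0.max()+1):
    r=np.where(m[:,u])[0]
    if len(r):
        b=r.max(); a,c=g[b,u],g[b+1,u]; i=b
        # subpixel: saturation crossing of 80
        while g[i,u]>80: i+=1
        us.append(u); vs.append(i-1+(g[i-1,u]-80)/(g[i-1,u]-g[i,u]))
us,vs=np.array(us),np.array(vs); k=us[np.argmax(vs)]
q=(us>=k+1)&(us<=us.max()-2); p=np.polyfit(us[q],vs[q],1); r=vs[q]-np.polyval(p,us[q])
T=s["tool_pos"]; out=[]
for a in range(0,22,2):
    t=np.radians(a); M=R.from_euler('y',t).as_matrix()
    c=proj("side",np.array([[-.0263,-.018,-.040],[.0237,-.018,-.040]])@M.T+T-[0,0,.003]); out.append((c[1,1]-c[0,1])/(c[1,0]-c[0,0]))
print("corner",k,vs.max(),"right",us.max(),"slope",p[0],"rms",r.std(),"tilt",np.interp(-p[0],-np.array(out)[::1],np.arange(0,22,2)) , np.round(out,3))
# stage near edge model
S=np.array([.5236,.053,.072])
for a in (9,11.5,14):
    M=R.from_euler('ZY',[np.radians(179.4),-np.radians(a)]).as_matrix(); c=proj("side",np.array([[.045,.04,0],[-.045,.04,0]])@M.T+S); print(a,(c[1,1]-c[0,1])/(c[1,0]-c[0,0]),end=' ')
print()
E
python3 tilt.py
```

```text
9.9 [0.5316 0.0526 0.1143] [-0.2492  0.6795  3.0574] [ 0.0136  0.1597 -0.0328]
corner 203 212.49180328845978 right 223 slope -0.31877969429127695 rms 0.11068889802681335 tilt 20.0 [-0.407 -0.375 -0.344 -0.313 -0.282 -0.25  -0.219 -0.187 -0.155 -0.122
 -0.089]
9 -0.2685129638932647 11.5 -0.22966870827992011 14 -0.1903484139716751
```

Call:
{"method": "move_arm", "body": {"steps": [[0.05, 0, 0.05, 0, 0], [0.1, 0, 0.1, 0, 0], [0.15, 0, 0.15, 0, 0], [0.2, 0, 0.2, 0, 0], [0.2, 0, 0.2, 0, 0], [0.2, 0, 0.2, 0, 0]], "grip_force": 5}}

```text
clock: 10.7
tool_pos: [0.5337, 0.0526, 0.1122]
tool_rot: [[1.0, -0.011, 0.001], [-0.011, -1.0, -0.0], [0.001, 0.0, -1.0]]
contact_force: [1.5, -0.3, 1.5]
width: 0.0137
finger_force: 5.0
```

```bash
python3 tilt.py
```

```text
10.7 [0.5337 0.0526 0.1122] [ 1.4732 -0.3239  1.4745] [-0.0679 -0.1828 -0.0199]
corner 202 212.3372093141079 right 223 slope -0.2594104443987168 rms 0.12068589561772713 tilt 20.0 [-0.408 -0.376 -0.345 -0.314 -0.283 -0.251 -0.22  -0.188 -0.156 -0.123
 -0.09 ]
9 -0.2685129638932647 11.5 -0.22966870827992011 14 -0.1903484139716751
```

Call:
{"method": "move_arm", "body": {"steps": [[0, 0, 0.05, 0, 0], [0, 0, 0.1, 0, 0], [0, 0, 0.15, 0, 0], [0, 0, 0.2, 0, 0], [0, 0, 0.2, 0, 0], [0, 0, 0.2, 0, 0]], "grip_force": 7}}

```text
clock: 11.5
tool_pos: [0.5333, 0.0525, 0.1103]
tool_rot: [[1.0, -0.011, -0.0], [-0.011, -1.0, -0.0], [-0.0, 0.0, -1.0]]
contact_force: [1.4, -0.4, 4.2]
width: 0.014
finger_force: 7.0
```

```bash
sed -i 's/np.interp(-p\[0\],-np.array(out)\[::1\]/np.interp(p[0],out/; s/ , np.round(out,3))/)/' tilt.py; python3 tilt.py
```

```text
11.5 [0.5333 0.0525 0.1103] [ 1.4473 -0.4236  4.1698] [-0.0373 -0.113  -0.0028]
corner 203 213.1511627882719 right 223 slope -0.25928096503973047 rms 0.12393937052058854 tilt 9.567126291444108
9 -0.2685129638932647 11.5 -0.22966870827992011 14 -0.1903484139716751
```

Run:
```python
from h import *
im=np.mean([vision.capture("side").astype(float) for _ in range(4)],0)
for name,a in(("now",im.mean(2)),("start",cv2.imread("pics/side0.png").astype(float).mean(2))):
    us,vs=[],[]
    for u in range(201,232):
        e=220.5-.23*(u-198); w=np.arange(int(e)-5,int(e)+7); g=a[w,u]
        top=np.median(g[:4]); low=g[4:9].min(); h=(top+low)/2; i=4+np.where(g[4:]<h)[0][0] if (g[4:]<h).any() else None
        if i: us.append(u); vs.append(w[i-1]+(g[i-1]-h)/(g[i-1]-g[i]))
    us,vs=np.array(us),np.array(vs)
    p=np.polyfit(us,vs,1); 
    for _ in range(3): q=abs(vs-np.polyval(p,us))<.5; p=np.polyfit(us[q],vs[q],1)
    d=[]
    for t in np.arange(6,18):
        M=R.from_euler('ZY',[np.radians(179.4),-np.radians(t)]).as_matrix(); c=proj("side",np.array([[.045,.04,0],[-.045,.04,0]])@M.T+[.5236,.053,.072]); d.append((c[1,1]-c[0,1])/(c[1,0]-c[0,0]))
    print(name,p[0],q.sum(),"v at 215",np.polyval(p,215),"tilt",np.interp(p[0],d,np.arange(6,18)))
# level-lap calibration from the earlier hanging view
b=cv2.resize(cv2.imread("pics/side3.png"),None,fx=1/8,fy=1/8,interpolation=cv2.INTER_AREA)[:,:,::-1].copy()
g=cv2.cvtColor(b,cv2.COLOR_RGB2HSV)[...,1].astype(float); us,vs=[],[]
for u in range(42,60):
    i=38
    r=np.where(g[30:56,u]>100)[0]
    if len(r): i=30+r.max(); 
    while g[i,u]>80:i+=1
    us.append(u);vs.append(i-1+(g[i-1,u]-80)/(g[i-1,u]-g[i,u]))
p=np.polyfit(us,vs,1); T=np.array([.5271,.0534,.1552]); d=[]
for t in range(-6,8):
    M=R.from_euler('y',np.radians(t)).as_matrix(); c=proj("side",np.array([[-.0263,-.018,-.040],[.0237,-.018,-.040]])@M.T+T-[0,0,.003]); d.append((c[1,1]-c[0,1])/(c[1,0]-c[0,0]))
print("level lap",p[0],(np.array(vs)-np.polyval(p,us)).std(),"tilt",np.interp(p[0],d,np.arange(-6,8)))
```

```text
now -0.22947402020136207 31 v at 215 218.12171176329787 tilt 11.511853119157749
start -0.22181583828253526 31 v at 215 216.44985578156528 tilt 12.002034334979244
level lap -0.37824383321610605 0.11879513928423212 tilt 0.5424327716336028
```

The lap reads 9.6° against a stage at 11.5–12°, which is close to the error of this measurement. To be sure it is seated, I'll loosen the grip slightly, slide a little downslope and back, and see whether the tilt changes.

Call:
{"method": "move_arm", "body": {"steps": [[0.1, 0, 0.02, 0, 0], [0.2, 0, 0.04, 0, 0], [0.3, 0, 0.06, 0, 0], [0.3, 0, 0.06, 0, 0], [0.3, 0, 0.06, 0, 0]], "grip_force": 5}}

```text
clock: 12.4
tool_pos: [0.5356, 0.0525, 0.1094]
tool_rot: [[1.0, -0.011, -0.002], [-0.011, -1.0, -0.0], [-0.002, 0.0, -1.0]]
contact_force: [-1.9, -0.5, 3.1]
width: 0.0142
finger_force: 5.0
```

```bash
python3 tilt.py
```

```text
12.4 [0.5356 0.0525 0.1094] [-1.8878 -0.4537  3.1246] [0.0414 0.3306 0.033 ]
corner 203 212.65441179275513 right 223 slope -0.2145863935289857 rms 0.0886706062833481 tilt 12.417230675095494
9 -0.2685129638932647 11.5 -0.22966870827992011 14 -0.1903484139716751
```

Call:
{"method": "move_arm", "body": {"steps": [[-0.1, 0, -0.02, 0, 0], [-0.2, 0, -0.04, 0, 0], [-0.3, 0, -0.06, 0, 0], [-0.3, 0, -0.06, 0, 0], [-0.3, 0, -0.06, 0, 0]]}}

```text
clock: 13.1
tool_pos: [0.5342, 0.0527, 0.1104]
tool_rot: [[1.0, -0.011, 0.002], [-0.011, -1.0, 0.0], [0.002, -0.0, -1.0]]
contact_force: [3.0, 0.5, 1.4]
width: 0.0139
finger_force: 5.0
```

```bash
python3 tilt.py
```

```text
13.1 [0.5342 0.0527 0.1104] [2.9944 0.508  1.4107] [ 0.006  -0.5547  0.0208]
corner 202 212.6386554837227 right 222 slope -0.21753570039144768 rms 0.09954710412655697 tilt 12.201905741818292
9 -0.2685129638932647 11.5 -0.22966870827992011 14 -0.1903484139716751
```

The tilt settled at 12.2–12.4° and held through the reversal, so the face is seated. Next I'll firm the grip, relieve the lateral load and press along the normal.

Call:
{"method": "move_arm", "body": {"steps": [[0.1, 0, 0, 0, 0], [0.1, 0, 0, 0, 0], [0.09, 0, 0.05, 0, 0], [0.08, 0, 0.1, 0, 0], [0.07, 0, 0.15, 0, 0], [0.06, 0, 0.2, 0, 0], [0.05, 0, 0.25, 0, 0], [0.05, 0, 0.25, 0, 0], [0.05, 0, 0.25, 0, 0]], "grip_force": 12}}

```text
clock: 14.2
tool_pos: [0.5333, 0.0527, 0.1077]
tool_rot: [[1.0, -0.011, -0.001], [-0.011, -1.0, 0.0], [-0.001, -0.0, -1.0]]
contact_force: [-1.2, 0.2, 5.6]
width: 0.0139
finger_force: 12.0
```

```bash
cat >> tilt.py <<'E'
def edge(a):
    us,vs=[],[]
    for u in range(201,232):
        e=220.5-.23*(u-198); w=np.arange(int(e)-5,int(e)+10); g=a[w,u]
        h=(np.median(g[:4])+g[4:11].min())/2; k=np.where(g[4:]<h)[0]
        if len(k): i=4+k[0]; us.append(u); vs.append(w[i-1]+(g[i-1]-h)/(g[i-1]-g[i]))
    us,vs=np.array(us),np.array(vs); p=np.polyfit(us,vs,1)
    for _ in range(3): q=abs(vs-np.polyval(p,us))<.5; p=np.polyfit(us[q],vs[q],1)
    return np.polyval(p,215)
d=edge(im.mean(2))-edge(cv2.imread("pics/side0.png").astype(float).mean(2))
n=np.array([np.sin(.205),0,np.cos(.205)]); b=np.array([.5236,.013,.072])
u0,u1=proj("side",b)[0],proj("side",b-.006*n)[0]; dv=(u1[1]-u0[1])+.23*(u1[0]-u0[0])
print("press mm",6*d/dv,"normal force",n@(s["contact_force"]+[0,0,1.6]))
E
python3 tilt.py
```

```text
14.2 [0.5333 0.0527 0.1077] [-1.1586  0.1651  5.5939] [0.223  0.1717 0.0127]
corner 202 213.69285714626312 right 222 slope -0.21530365071983362 rms 0.11727424460218125 tilt 12.44740711651767
9 -0.2685129638932647 11.5 -0.22966870827992011 14 -0.1903484139716751 
press mm 5.228029268316073 normal force 6.807456881490068
```

Call:
{"method": "move_arm", "body": {"steps": [[0, 0, 0.04, 0, 0], [-0.02, 0, 0.08, 0, 0], [-0.02, 0, 0.08, 0, 0], [-0.02, 0, 0.08, 0, 0], [-0.02, 0, 0.08, 0, 0]], "grip_force": 16}}

```text
clock: 14.9
tool_pos: [0.5332, 0.0527, 0.107]
tool_rot: [[1.0, -0.011, -0.001], [-0.011, -1.0, 0.0], [-0.001, -0.0, -1.0]]
contact_force: [-0.2, 0.4, 6.6]
width: 0.0141
finger_force: 16.0
```

```bash
python3 tilt.py
python3 - <<'E'
from h import *
A=vision.capture("side")[150:260,150:280,::-1]; cv2.imwrite("pics/s9.png",cv2.resize(A,None,fx=5.4,fy=5.4,interpolation=2))
E
```

```text
14.9 [0.5332 0.0527 0.107 ] [-0.1771  0.4029  6.5998] [0.2333 0.184  0.0033]
corner 202 213.8245614171028 right 222 slope -0.21548217858723515 rms 0.10476125167984157 tilt 12.463672428124086
9 -0.2685129638932647 11.5 -0.22966870827992011 14 -0.1903484139716751 
press mm 6.022882013188673 normal force 7.9920758832134835
```

View pics/s9.png

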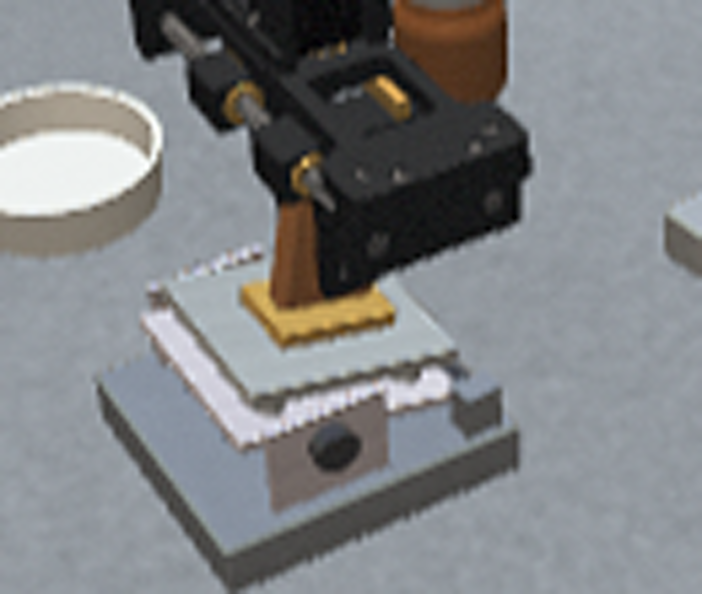

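Call:
{"method": "move_arm", "body": {"steps": [[0, 0, 0, 0, 0], [0, 0, 0, 0, 0], [0, 0, 0, 0, 0]]}}

```text
clock: 15.45
tool_pos: [0.5332, 0.0526, 0.107]
tool_rot: [[1.0, -0.011, -0.001], [-0.011, -1.0, 0.0], [-0.001, -0.0, -1.0]]
contact_force: [-1.2, 0.3, 6.5]
width: 0.014
finger_force: 16.0
```

Run:
```python
from h import *
for _ in range(6):
    vision.capture("top"); s=observe(); print(s["contact_force"],s["torque"],s["tool_rot"][:,2],s["width"])
```

```text
[-1.0465  1.1288  5.9136] [0.1996 0.1108 0.0108] [-0.0009  0.     -1.    ] 0.01405637777981584
[-1.0172  0.286   6.2277] [0.1646 0.1396 0.0137] [-0.0009 -0.     -1.    ] 0.013916185081272783
[-0.3381  0.1137  5.9935] [ 0.2172  0.1712 -0.0443] [-0.0009  0.     -1.    ] 0.013846932934422993
[-1.2134  1.3997  5.2901] [ 0.1741  0.2129 -0.0303] [-0.0009  0.     -1.    ] 0.01387953669971751
[-0.0221  0.8539  5.8891] [ 0.1456  0.1217 -0.0073] [-0.001  0.    -1.   ] 0.013953852267633902
[-1.5279  1.1153  6.1515] [ 0.1942  0.1204 -0.039 ] [-0.0009  0.     -1.    ] 0.01375423236709926
```

The lap is flush and centred on the stage at about 12° and about 8 N, pressed roughly 6 mm. The dish, jar and stage base have not moved in the picture. The steady wrist moments match the small lateral friction, so the load is central. Handing in.

```bash
python3 -c "
from plant import order; print(order.job_done())"
```

```text
the job is handed in; nothing more can be done
None
```

I handed the job in at about 16 s of 48 s: I dipped the lap about 18 mm below the rim (no dish contact force seen) and lifted it out, and it is still gripped, held flush on the middle of the stage at about 12°, pressed about 6 mm of its 12 mm travel.

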